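# Release the ratchet stop of a stall display rack and slide it back

### The arm

A 6-joint arm with a two-finger parallel gripper is mounted at the origin on the work surface. World frame = base frame: x ahead of the robot, y to its left, z up, the work surface at z = 0. Lengths are in mm, angles in degrees, forces in N, time in s.
With the tool pointing down it reaches from about 375 to 825 mm from the base axis. Payload 5.5 kg.
Tool frame: the origin (TCP) lies midway between the tips of the shut fingers; the grasp point (between the pads) lies 19 mm behind it; z points along the fingers, y is the direction in which the jaws open and shut (so a half turn about z gives the same grasp; the last joint's range is limited). The gripper opens to 85 mm and grips with 20 to 120 N. Pads are 22 mm wide; open, the fingers measure 114 mm over their backs; the gripper's body (76 mm by 85 mm) begins 54 mm behind the grasp point. The pads swing forward as they close: fully open they stand 13 mm farther back than shut.
Start: joints at [0, 17.962, -2.699, 69.339, 0, 90], TCP at [599.996, -0, 205.899] pointing down, gripper open.
Joint ranges: [-152.73, 152.73], [-39.44, 99.34], [-58.76, 71.6], [-118.89, 123.64], [-81.53, 83.1], [-180, 180]. Speed limits (degrees/s): [136.94, 136.94, 172.46, 180, 180, 180].

### API

Orientations are given as [roll, pitch, yaw] about the fixed x, y, z axes, in that order (R = Rz(yaw) Ry(pitch) Rx(roll)).
In Python, from rig import ctrl gives the robot as it stands. The module is installed in compiled form; this text tells all that it offers.
- The arm moves only by the tool apply_moves, never from a script. Its arguments are lists of equal length, an entry for each row: "dp": the shift along the tool's x, y, z in m, a list of three; "roll": the turn about the tool's z in degrees; "jaw": the opening, from 0 (shut) to 1 (fully open). In form: {"dp": [[x, y, z], ...], "roll": [roll, ...], "jaw": [jaw, ...]}. A call has 1 to 12 rows; each row shifts and turns the commanded pose from where the row before left it, along the tool's axes as they then stand; what a row does not reach is not made up. A row lasts 1/8 s, in which the tool goes at most 62.5 mm and 10.7 degrees, less where a joint would pass 70% of its speed; a pose out of reach is approached as far as the arm can. A call with a gripper value outside its range is refused whole. The fingers move at their own pace and stop on an object; the grip force is fixed at half the most. Time passes only in rows, so rows that do not move let the fingers close. It gives the time, the measured TCP pose, the force and the opening at its end, in the units of the state.
- ctrl.sense(): the state, without advancing time (a new reading comes with each control period).
- ctrl.capture(name): name is "scene" or "side" or "wrist"; returns a dict with "image" (384x512x3 uint8, red, green, blue), "K" (3x3 intrinsics, pixels), "R" (3x3) and "t" (3): a world point X has camera coordinates R X + t; the wrist camera has in their place "T_tool_cam" (4x4, takes a point from camera to tool coordinates, whose origin is the TCP and whose axes are the flange's). Camera axes: x right, y down, z forward; pixel columns grow to the right and rows downward; lengths in mm; the calibration is good to about 2 mm. The wrist camera is an equidistant fisheye: a pixel r from the principal point sees the ray r / f radians off the axis. A picture is of the moment at which its call begins: read the wrist's pose just before it. There is no depth.
- ctrl.hand_in(): hands the job in, once; it reports no verdict.
The state is a dict: "time_s": time; "qpos": joint angles; "joint_velocities": joint speeds; "tau": joint torques, N m; "position": TCP position; "ee_rot": TCP orientation; "force": force on the tool from outside, world axes, zero at the start; "wrist_torque": the same for the moment, N m; "opening": finger opening in mm.
Only numpy, scipy, OpenCV 4.12 (cv2) and the standard library are available. Lean on these libraries where they do the work, as an engineer would, in place of code of your own. Each camera call takes 0.05 s, during which the arm holds its last target. There are 200 camera calls.

### The job

Make room on the display rack for more trays: with a fingertip press down the release paddle on top of the sliding ratchet stop while the stop is still where it stands, and then, pressing it, push the stop back along its bar, away from the stacked trays, until it is fully home against the end block. Then let the paddle spring up again. Lift nothing, and leave the stacked trays, the soap dispenser, the price stand and the jar where they stand.

Things in the scene. Friction and masses are not known exactly. Their poses are not given: they have to be found in the camera images.
- rack: Plywood display rack fixed to the table. Origin on the table under the board, z up; y runs along the bar, +y is the way the stop is pushed back. Board 160 mm (x) by 395 mm (y from -255 to +140 mm), 14 mm thick; a plywood wall 94 mm high stands across it at y = -246 mm. A steel bar, 14 by 14 mm, top 49 mm above the table, toothed underneath, runs along y at x = +45 mm.
- end_block (a point): Top edge, at mid-width, of the face that the stop comes to rest against: a dark steel block 50 mm wide (rack x), 20 mm thick, top 62 mm above the table, at the +y end of the bar. Its face looks to rack -y.
- stop (a joint): Position of the sliding stop along the bar (m), 0 to 0.130 (fully home at the end block, rack +y). At value q it reaches from rack y = -0.105 + q to -0.017 + q. The ratchet blocks it towards +y, after up to 8 mm of slack, until the paddle is pressed at least 6 mm; towards -y it clicks along freely. Sliding friction about 3 N; it stays where it is left.
- release (a joint): How far the release paddle is pressed down (m): 0 up, 0.008 fully down. Spring: 3 N at 0, 8 N at 0.008. When not pressed it can read up to about 0.005, its tooth resting on a tooth of the bar.
- release_top (a point): Centre of the top of the release paddle on the stop: a level ribbed aluminium plate, 46 mm (rack x) by 50 mm (rack y), 73 mm above the table when up, 65 mm when fully down. The thumb wall's face is 30 mm from its centre towards rack +y; the stop's front plate (top 83 mm above the table) 30 mm towards -y. Open on both rack x sides.
- thumb_wall (a point): Point at mid-width on the -y face of the thumb wall, 85 mm above the table: an upright dark steel block of the stop just past the paddle, 52 mm along rack x, 18 mm thick along rack y, top 97 mm above the table (24 mm above the paddle). A finger on the paddle pushes this face to move the stop in rack +y.
- tray0: Lower of two stacked resin trays, 85 by 100 by 18 mm, on the rack board between the plywood wall and the stop; origin at the centre of its underside. Leave alone.
- tray1: Upper tray of the stack, same size, its top 50 mm above the table; origin at the centre of its underside. Leave alone.
- dispenser: Amber soap dispenser, 68 mm across, with a brass pump, 153 mm tall, standing on the table beyond the rack's +x side; origin at the centre of its underside. Leave alone.
- price_stand: Small domed steel stand, 52 mm across, with a 60 by 34 mm blank card, 67 mm tall, on the table off the rack's +x side; origin at the centre of its underside. Leave alone.
- jar: Squat blue ceramic jar with a white ball on its lid, 80 mm across, 79 mm tall, on the table off the rack's +x side, near the end block; origin at the centre of its underside. Leave alone.

How it is judged (in metres and radians):
On the way, in this order (a step that is already met when the one before it is completed fails the run):
1. the release paddle is pressed down while the stop is still within 20 mm of where it stood (value of joint release above 0.006 m and distance of thumb_wall from where it was at the start of the episode below 0.021 m), for 0.1 s.
2. the stop is home at the end block (value of joint stop above 0.125 m), for 0.1 s.
At the end, for the whole second after the job is handed in: The stop is within 5 mm of fully home, the paddle is up again (within 2 mm), and the trays, dispenser, price stand and jar stand upright within 15 mm of where they were (value of joint stop above 0.125 m and value of joint release below 0.002 m and distance of each of tray0, tray1, dispenser, price_stand, jar from where it was at the start of the episode below 0.015 m and angle between each of dispenser, price_stand, jar's own z axis and vertical below 0.2 rad); the robot touches nothing.
It fails at once if a tray is lifted or shoved (distance of any of tray0, tray1 from where it was at the start of the episode above 0.02 m).
It fails at once if the dispenser, price stand or jar is lifted, shoved or tipped (distance of any of dispenser, price_stand, jar from where it was at the start of the episode above 0.02 m).
It also fails if it takes over 35 s, if anything falls off the work surface, if the arm or the gripper's body presses on something with over 40 N, if the wrist force passes 120 N, or if a joint passes its speed limit or range.

## Working session

There is one attempt and no reset: what is moved stays moved. The work goes in short steps, Python scripts to look and compute and a tool call to move; the robot and the scene stay as the last step left them, time stands still between calls to the robot, and variables do not carry over. Pictures are saved under pics/ and viewed, about 8 in all and at most 12, crops included, and the job is handed in when it is done.

Besides the shell and the picture viewer there is one more tool, called as name(argument=value, ...), one argument or row to a line, values as JSON. apply_moves: Moves the arm, as the interface text tells. Its arguments: {"type":"object","properties":{"dp":{"type":"array"},"roll":{"type":"array"},"jaw":{"type":"array"}},"required":["dp","roll","jaw"]}

```bash
mkdir -p pics; python3 - <<'E'
from rig import ctrl
import cv2,pickle
s=ctrl.sense();print({k:s[k] for k in('time_s','position','ee_rot','opening','force')})
for n in('scene','side'):
    c=ctrl.capture(n);pickle.dump(c,open(n+'.pkl','wb'));cv2.imwrite(f'pics/{n}0.png',c['image'][:,:,::-1])
    print(n,c['K'],c['R'],c['t'])
E
```

```text
{'time_s': 0.0, 'position': array([ 5.99366892e+02, -1.51199812e-02,  2.05032045e+02]), 'ee_rot': array([-1.79901836e+02,  9.97737517e-04,  8.99989820e+01]), 'opening': 85.19653554764618, 'force': array([ 4.70125950e-01,  5.27662778e-01, -1.25723338e-04])}
scene [[431.71759703   0.         259.29564115]
 [  0.         431.71759703 191.86479232]
 [  0.           0.           1.        ]] [[-0.55099285  0.83447921  0.00716467]
 [ 0.45541151  0.30787288 -0.83535301]
 [-0.69929053 -0.45701066 -0.54966719]] [ 338.35216981 -185.38223859 1283.32695786]
side [[493.15192842   0.         260.1570495 ]
 [  0.         493.15192842 191.28970485]
 [  0.           0.           1.        ]] [[ 0.80121005 -0.5983432   0.00691906]
 [-0.41756035 -0.56734072 -0.70976606]
 [ 0.42860916  0.56578257 -0.70440348]] [-473.82709182  315.4885422   892.17488255]
```

View pics/scene0.png

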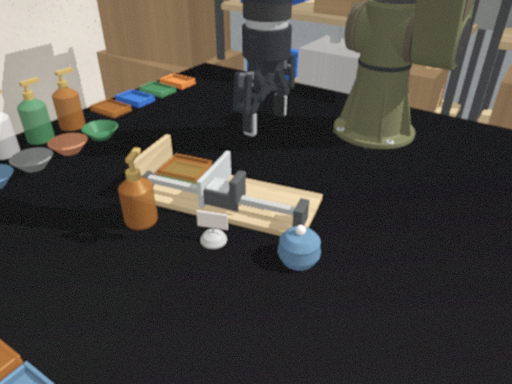

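View pics/side0.png

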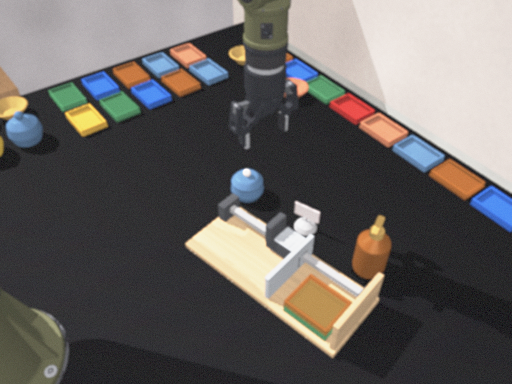

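Scene view: the thumb wall is near (238,187), the end block near (301,212) and the front plate near (215,180). Side view: the thumb wall is near (276,231), the end block near (229,208) and the paddle near (292,240). I'll enlarge both to get accurate pixels.

```bash
python3 - <<'E'
import cv2,numpy as np
a=cv2.imread('pics/scene0.png')[140:260,180:330];b=cv2.imread('pics/side0.png')[185:305,205:355]
f=lambda i:cv2.resize(i,None,fx=5,fy=5,interpolation=cv2.INTER_CUBIC)
cv2.imwrite('pics/c1.png',f(a));cv2.imwrite('pics/c2.png',f(b))
E
```

```text
(no output)
```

View pics/c1.png

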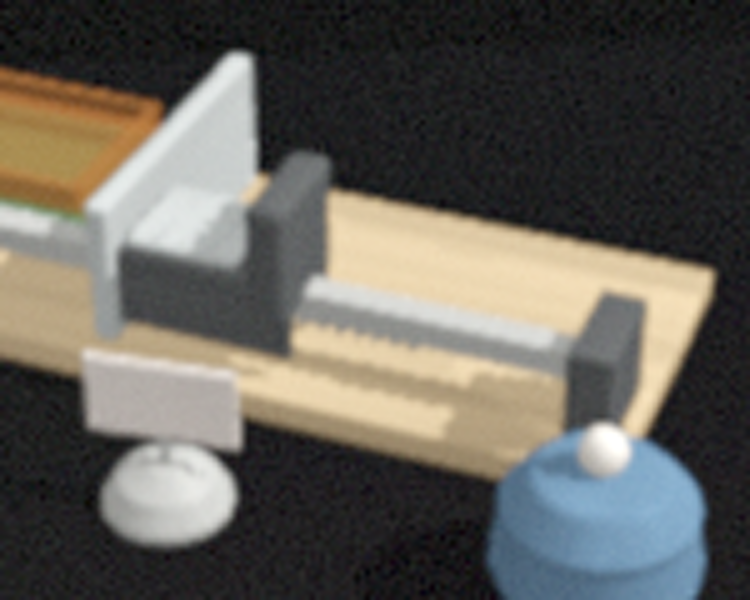

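View pics/c2.png

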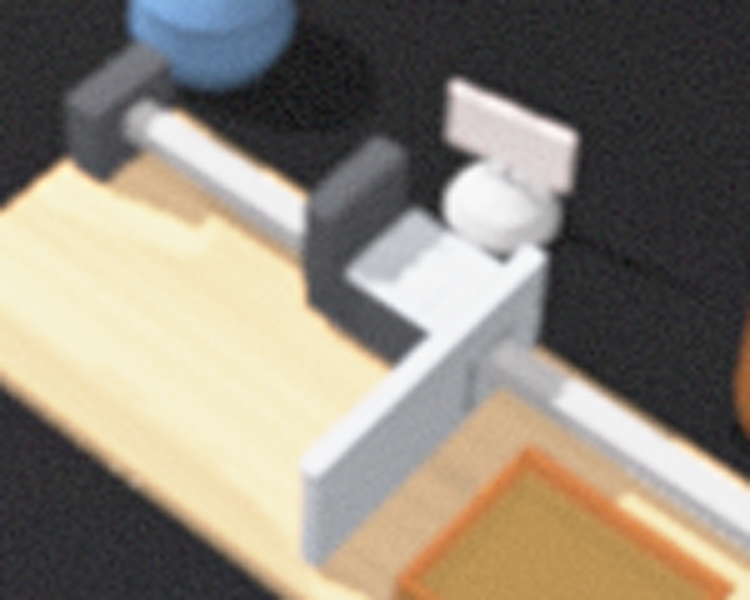

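Crop pixels: in c1 the wall's top corners are about (252,208), (290,217), (328,163), (290,153), and the end block's are (570,350), (608,360), (642,303), (605,296). In c2 the wall's are (310,207), (325,222), (403,155), (378,140), and the block's are (68,103), (88,118), (168,62), (142,45). The thumb wall is dark, and the pale paddle sits on its -y side.

```bash
cat >h.py <<'E'
import numpy as np,pickle
def ray(c,p,z):
    d=c['R'].T@np.linalg.inv(c['K'])@[p[0],p[1],1];o=-c['R'].T@c['t'];return (o+d*(z-o[2])/d[2])[:2]
E
python3 - <<'E'
from h import *
D={'scene':((180,140),[(252,208),(290,153),(290,217),(328,163)],[(570,350),(605,296),(608,360),(642,303)],[(90,205),(237,52)],[(715,268)]),
'side':((205,185),[(403,155),(325,222),(378,140),(310,207)],[(168,62),(88,118),(142,45),(68,103)],[(540,250),(307,470)],[])}
# order: -y+x, -y-x, +y+x, +y-x
for n,(o,w,e,f,b) in D.items():
    c=pickle.load(open(n+'.pkl','rb'))
    g=lambda L,z:np.array([ray(c,(np.array(p)+.5)/5-.5+o,z) for p in L])
    W=g(w,97);E=g(e,62);F=g(f,83)
    print(n,'wall',W.round(),'face mid',W[:2].mean(0).round(1),'ctr',W.mean(0).round(1),'len',np.linalg.norm(W[0]-W[1]),np.linalg.norm(W[0]-W[2]))
    print('end',E.round(),'face mid',E[:2].mean(0).round(1),'ctr',E.mean(0).round(1),'len',np.linalg.norm(E[0]-E[1]),np.linalg.norm(E[0]-E[2]))
    d=E.mean(0)-W.mean(0);print('dist',np.linalg.norm(d),'yaw of rack y',np.degrees(np.arctan2(d[1],d[0])),'front plate',F.round())
    if b: print(g(b,14))
E
```

```text
scene wall [[595. -83.]
 [552. -95.]
 [592. -67.]
 [550. -78.]] face mid [573.2 -89.2] ctr [572.  -80.7] len 44.894122928238644 16.59239432940699
end [[565.  46.]
 [525.  39.]
 [562.  62.]
 [521.  54.]] face mid [544.7  42.8] ctr [543.1  50.3] len 40.68212069058598 15.543665644764632
dist 134.19104807454116 yaw of rack y 102.43238855933343 front plate [[ 612. -153.]
 [ 472. -183.]]
[[413.72758083  37.86568603]]
side wall [[590. -88.]
 [541. -98.]
 [586. -76.]
 [541. -88.]] face mid [565.3 -93.3] ctr [564.5 -87.6] len 49.53581116434299 13.207411991622264
end [[561.  43.]
 [513.  35.]
 [558.  59.]
 [511.  48.]] face mid [536.9  39.1] ctr [535.5  46.3] len 48.87338463649531 16.23433118240616
dist 137.0605695442509 yaw of rack y 102.22271796601756 front plate [[ 610. -153.]
 [ 468. -183.]]
```

apply_moves(
  dp=[
    [0,0,0],
    [0,0,0],
    [-0.025,-0.012,0.006],
    [-0.025,-0.013,0.006],
    [-0.026,-0.013,0.006],
    [-0.026,-0.012,0.006],
    [0,0,0],
    [0,0,0],
  ],
  roll=[-6.2,-6.2,0,0,0,0,0,0],
  jaw=[0,0,0,0,0,0,0,0],
)

```text
time_s: 1.1
position: [573.0, -110.0, 181.8]
ee_rot: [-180.0, -0.0, 102.4]
force: [0.2, 1.3, 0.3]
opening: -0.2
```

```bash
python3 - <<'E'
from rig import ctrl
from h import *
import cv2
s=ctrl.sense();c=ctrl.capture('wrist');c['s']=s;pickle.dump(c,open('w.pkl','wb'))
print(s['position'],s['ee_rot'],s['opening'],s['force']);print(c['K'],c['T_tool_cam'])
cv2.imwrite('pics/w1.png',c['image'][:,:,::-1])
for n,p,q in(('scene',(139,226),(300,266)),('side',(371,276),(247,200))):
    k=pickle.load(open(n+'.pkl','rb'));print(n,'disp base edge',ray(k,p,0),'jar',ray(k,q,0))
s=cv2.imread('pics/scene0.png')
E
```

```text
[ 573.02929506 -110.00896431  181.76196166] [-1.79988976e+02 -3.27732205e-02  1.02390195e+02] -0.22357188968568634 [0.22855946 1.32199085 0.29431463]
[[297.31863964   0.         254.75807285]
 [  0.         297.31863964 188.78643042]
 [  0.           0.           1.        ]] [[-6.17069715e-04 -9.59869120e-01 -2.80447663e-01  7.11566511e+01]
 [ 9.99999804e-01 -5.63530887e-04 -2.71543350e-04 -1.40116554e+00]
 [ 1.02605156e-04 -2.80447776e-01  9.59869280e-01 -1.68451759e+02]
 [ 0.00000000e+00  0.00000000e+00  0.00000000e+00  1.00000000e+00]]
scene disp base edge [ 715.95339134 -229.02645655] jar [635.51325673 103.59109693]
side disp base edge [ 686.05116623 -262.95472231] jar [606.07567307  72.86798465]
```

View pics/w1.png

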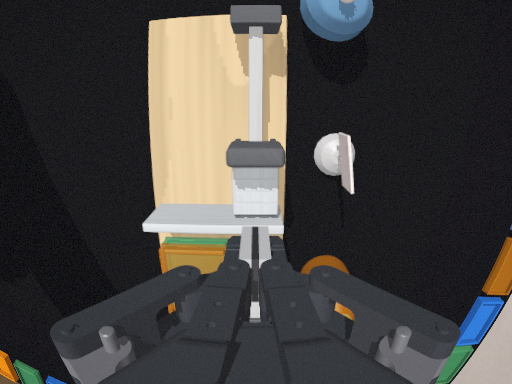

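In the wrist view the bar runs vertically at col 256, so the yaw is right. The wall's -y top edge is near row 165, cols 228 to 284, and the paddle covers cols 233–278, rows 167–215. Next I'll cast those pixels.

```bash
python3 - <<'E'
from h import *
from scipy.spatial.transform import Rotation as Ro
c=pickle.load(open('w.pkl','rb'));s=c['s'];R=Ro.from_euler('xyz',s['ee_rot'],degrees=True).as_matrix();K=c['K'];T=c['T_tool_cam']
def P(u,v,z):
    a=np.array([u-K[0,2],v-K[1,2]])/K[0,0];r=np.hypot(*a);d=np.r_[a/r*np.sin(r),np.cos(r)]
    D=R@T[:3,:3]@d;o=R@T[:3,3]+s['position'];X=o+D*(z-o[2])/D[2];return X,(R.T@(X-s['position']))
for n,u,v,z in[('wall-y,-x',228,165,97),('wall-y,+x',284,165,97),('wall+y-x',229,143,97),('wall+y+x',283,143,97),('paddle front -x',234,215,73),('paddle +x',278,215,73),('plate',214,221,83),('plate -x',146,227,83),('end -x',232,31,62),('end +x',280,31,62),('end+y',256,6,62),('price',334,154,0),('disp',325,257,100)]:
    X,t=P(u,v,z);print(n,X.round(1),'tool',t.round(1))
E
```

```text
wall-y,-x [544.8 -96.9  97. ] tool [ 18.8 -24.8  84.8]
wall-y,+x [592.4 -86.5  97. ] tool [18.8 24.  84.8]
wall+y-x [541.8 -77.8  97. ] tool [ 38.1 -23.5  84.8]
wall+y+x [587.1 -67.9  97. ] tool [38.1 22.8 84.8]
paddle front -x [ 559.2 -151.    73. ] tool [-37.2 -22.3 108.7]
paddle +x [ 602.3 -141.6   73. ] tool [-37.2  21.8 108.7]
plate [ 541.2 -157.6   83. ] tool [-39.7 -41.3  98.7]
plate -x [ 472.7 -180.9   83. ] tool [ -47.7 -113.2   98.8]
end -x [519.5  25.7  62. ] tool [144.  -23.1 119.8]
end +x [564.3  35.6  62. ] tool [144.   22.7 119.8]
end+y [536.3  56.1  62. ] tool [170.1  -0.2 119.9]
price [663.2 -76.8   0. ] tool [ 13.   95.2 181.8]
disp [ 653.9 -165.3  100. ] tool [-71.5  67.2  81.7]
```

The wall face is about 19 mm ahead of the TCP and centred sideways, which leaves about 8 mm for the 22 mm pads. The paddle is under the tip, and the dispenser is well clear. Descending.

apply_moves(
  dp=[
    [0,0,0.025],
    [0,0,0.025],
    [0,0,0.025],
    [0,0,0.02],
    [0,0,0.008],
    [0,0,0.004],
    [0,0,0.003],
    [0,0,0],
  ],
  roll=[0,0,0,0,0,0,0,0],
  jaw=[0,0,0,0,0,0,0,0],
)

```text
time_s: 2.15
position: [573.4, -110.4, 72.3]
ee_rot: [180.0, 0.0, 102.4]
force: [0.1, -0.6, -0.4]
opening: -0.2
```

apply_moves(
  dp=[
    [0,0,0.002],
    [0,0,0.002],
    [0,0,0.002],
    [0,0,0],
  ],
  roll=[0,0,0,0],
  jaw=[0,0,0,0],
)

```text
time_s: 2.65
position: [572.9, -110.3, 65.7]
ee_rot: [-180.0, -0.0, 102.4]
force: [0.2, 0.5, -0.2]
opening: -0.1
```

apply_moves(
  dp=[
    [0,0,0.001],
    [0,0,0.001],
    [0,0,0],
  ],
  roll=[0,0,0],
  jaw=[0,0,0],
)

```text
time_s: 3.02
position: [573.0, -110.3, 63.8]
ee_rot: [-180.0, -0.0, 102.4]
force: [-0.5, 0.6, 0.7]
opening: 0.2
```

```bash
python3 - <<'E'
from rig import ctrl
import cv2,numpy as np
s=ctrl.sense();print(s['position'],s['force'],s['tau'],s['wrist_torque'])
a=ctrl.capture('scene')['image'][120:240,180:330,::-1];b=ctrl.capture('side')['image'][175:295,205:355,::-1]
f=lambda i:cv2.resize(i,(500,400),interpolation=cv2.INTER_CUBIC)
cv2.imwrite('pics/d1.png',cv2.resize(np.hstack([f(a),f(b)]),(800,320)))
E
```

```text
[ 572.99088205 -110.34283125   63.81891524] [-0.51997059  0.58846059  0.69837422] [-2.33257757e-03 -5.40756226e+01  3.03358805e+01 -2.43596442e-02
 -1.38282685e-04  2.79776441e-05] [ 0.00264271  0.03900645 -0.00876229]
```

View pics/d1.png

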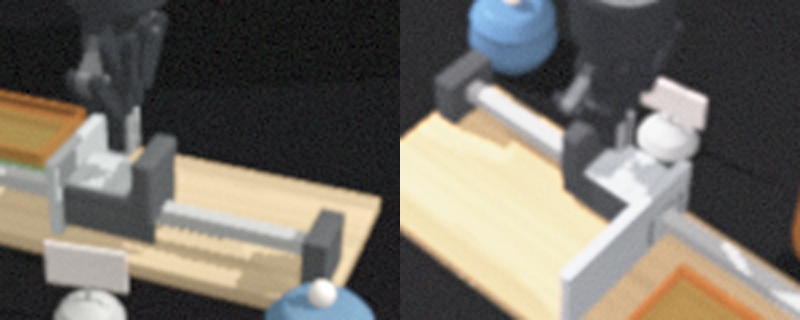

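In both views the fingertip ends above the paddle (scene crop tip about (133,150), side crop about (625,147)), and the paddle is still up. The real tip seems to be higher than the reading says, so I'll triangulate it.

```bash
python3 - <<'E'
from h import *
import cv2
def tri(a,b):
    k=[pickle.load(open(n+'.pkl','rb')) for n in('scene','side')]
    M=[c['K']@np.c_[c['R'],c['t']] for c in k]
    X=cv2.triangulatePoints(*M,np.float64(a).reshape(2,1),np.float64(b).reshape(2,1))[:,0];X=X[:3]/X[3]
    for m,p in zip(M,(a,b)):
        q=m@np.r_[X,1];print(np.round(q[:2]/q[2]-p,2),end=' ')
    return X.round(1)
print('tip',tri((229.9,176.3),(289.4,230)))
# wall top: -y+x corner as a check
print('wall',tri((180+252/5,140+208/5),(205+403/5,185+155/5)),tri((180+290/5,140+153/5),(205+325/5,185+222/5)))
M=[]
for n in('scene','side'):
    c=pickle.load(open(n+'.pkl','rb'))
    for X in ([573,-110.3,63.8],[573,-110.3,75],[573,-110.3,85]):
        p=c['K']@(c['R']@X+c['t']);print(n,X,(p[:2]/p[2]).round(1))
E
```

```text
[-4.73  0.74] [-3.47 -0.86] tip [ 573.7 -111.3   86.2]
[-0.66  0.11] [-0.47 -0.11] [ 0.87 -0.17] [0.67 0.17] wall [591.4 -86.1  92.9] [544.5 -97.6  92.2]
scene [573, -110.3, 63.8] [226.1 186.2]
scene [573, -110.3, 75] [226.  181.7]
scene [573, -110.3, 85] [225.8 177.5]
side [573, -110.3, 63.8] [284.9 236. ]
side [573, -110.3, 75] [285.1 232.6]
side [573, -110.3, 85] [285.3 229.4]
```

```bash
python3 - <<'E'
from rig import ctrl
import cv2,numpy as np
a=np.mean([ctrl.capture('scene')['image'] for _ in range(4)],0)[150:210,200:260,::-1];b=np.mean([ctrl.capture('side')['image'] for _ in range(4)],0)[195:255,255:315,::-1]
f=lambda i:cv2.resize(i,(400,400),interpolation=cv2.INTER_CUBIC)
cv2.imwrite('pics/d2.png',np.clip(np.hstack([f(a),f(b)])*1.3,0,255))
E
```

```text
[ WARN:0@6.229] global loadsave.cpp:1063 imwrite_ Unsupported depth image for selected encoder is fallbacked to CV_8U.
```

View pics/d2.png

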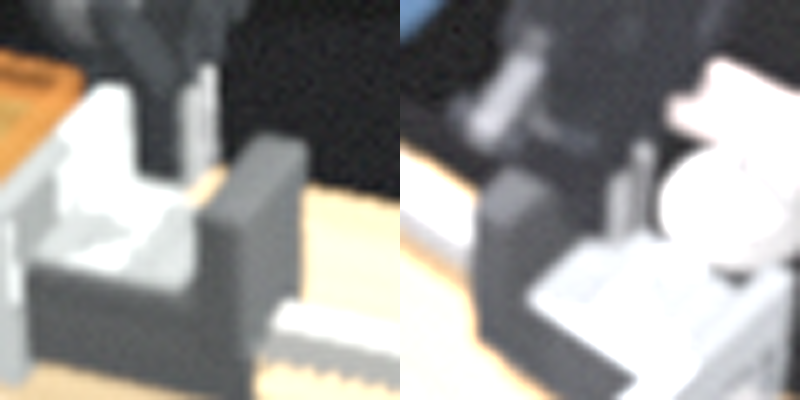

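The finger ends are at scene px (224,177) and side px (288,231). Both views put the tip at a true z of about 84, roughly 20 mm above the reading, and the zero force agrees. I'll back off 3 mm from the wall and descend in small steps until contact.

apply_moves(
  dp=[
    [-0.003,0,0],
    [0,0,0.002],
    [0,0,0.002],
    [0,0,0.002],
    [0,0,0.002],
    [0,0,0],
  ],
  roll=[0,0,0,0,0,0],
  jaw=[0,0,0,0,0,0],
)

```text
time_s: 4.28
position: [573.5, -113.2, 55.7]
ee_rot: [-180.0, -0.0, 102.4]
force: [0.2, -0.5, -0.1]
opening: 0.2
```

apply_moves(
  dp=[
    [0,0,0.002],
    [0,0,0.002],
    [0,0,0],
  ],
  roll=[0,0,0],
  jaw=[0,0,0],
)

```text
time_s: 4.65
position: [573.5, -113.3, 51.7]
ee_rot: [-180.0, -0.0, 102.4]
force: [0.4, -0.2, 0.1]
opening: -0.1
```

apply_moves(
  dp=[
    [0,0,0.0015],
    [0,0,0.0015],
    [0,0,0],
  ],
  roll=[0,0,0],
  jaw=[0,0,0],
)

```text
time_s: 5.03
position: [573.6, -113.3, 48.7]
ee_rot: [-180.0, -0.0, 102.4]
force: [0.9, 0.3, 0.1]
opening: -0.2
```

apply_moves(
  dp=[
    [0,0,0.0015],
    [0,0,0],
  ],
  roll=[0,0],
  jaw=[0,0],
)

```text
time_s: 5.28
position: [573.6, -113.3, 47.3]
ee_rot: [-180.0, -0.0, 102.4]
force: [-0.1, 0.1, 0.3]
opening: -0.3
```

```bash
python3 - <<'E'
from rig import ctrl
import cv2,numpy as np
print(ctrl.sense()['force'],ctrl.sense()['tau'])
a=np.mean([ctrl.capture('scene')['image'] for _ in range(4)],0)[150:210,200:260,::-1];b=np.mean([ctrl.capture('side')['image'] for _ in range(4)],0)[195:255,255:315,::-1]
f=lambda i:cv2.resize(i,(400,400),interpolation=cv2.INTER_CUBIC)
cv2.imwrite('pics/d3.png',np.clip(np.hstack([f(a),f(b)])*1.1,0,255).astype('uint8'))
E
```

```text
[-0.0798384   0.11221565  0.25874233] [ 7.70981042e-04 -5.45815086e+01  2.97800857e+01 -3.77401477e-02
 -1.04496828e-04  4.03660934e-06]
```

View pics/d3.png

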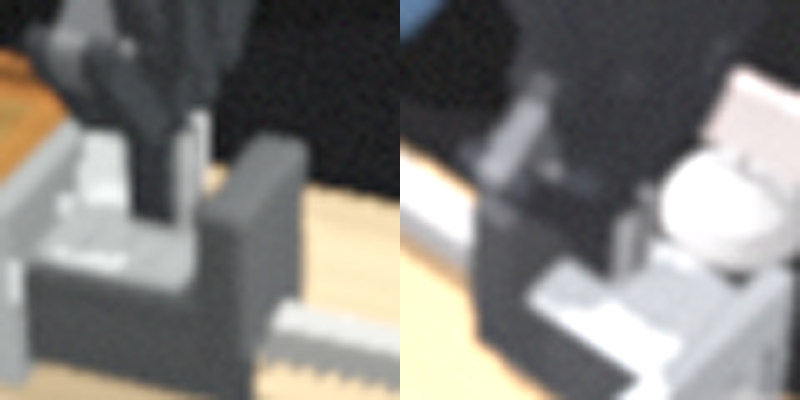

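The finger now ends at scene (150,220) and side (622,280) in the crops, so the true z is about 70 and the tip is almost on the paddle. Continuing down.

apply_moves(
  dp=[
    [0,0,0.0015],
    [0,0,0.0015],
    [0,0,0],
  ],
  roll=[0,0,0],
  jaw=[0,0,0],
)

```text
time_s: 6.05
position: [573.5, -113.2, 44.2]
ee_rot: [-180.0, -0.0, 102.4]
force: [0.2, -0.1, -0.3]
opening: 0.0
```

apply_moves(
  dp=[
    [0,0,0.0015],
    [0,0,0.0015],
    [0,0,0],
  ],
  roll=[0,0,0],
  jaw=[0,0,0],
)

```text
time_s: 6.42
position: [573.9, -113.3, 41.8]
ee_rot: [180.0, 0.0, 102.4]
force: [-0.4, 0.7, 5.1]
opening: 0.0
```

```bash
python3 - <<'E'
from rig import ctrl
import cv2,numpy as np
s=ctrl.sense();print(s['position'],s['force'],s['wrist_torque'],s['tau'])
a=np.mean([ctrl.capture('scene')['image'] for _ in range(4)],0)[150:210,200:260,::-1];b=np.mean([ctrl.capture('side')['image'] for _ in range(4)],0)[195:255,255:315,::-1]
f=lambda i:cv2.resize(i,(400,400),interpolation=cv2.INTER_CUBIC)
cv2.imwrite('pics/d4.png',np.clip(np.hstack([f(a),f(b)])*1.1,0,255).astype('uint8'))
E
```

```text
[ 573.85212003 -113.32082899   41.78059376] [-0.4253827   0.67187582  5.05531269] [ 0.07228074  0.33100519 -0.01336169] [-2.40906746e-03 -5.18184185e+01  2.85851240e+01 -7.82127790e-01
  2.48231961e-03 -1.66481917e-03]
```

Contact at 5.1 N, which by the spring rate is about 3.4 mm of press. Pressing down to full travel (≥8 N).

apply_moves(
  dp=[
    [0,0,0.002],
    [0,0,0.002],
    [0,0,0.001],
    [0,0,0],
  ],
  roll=[0,0,0,0],
  jaw=[0,0,0,0],
)

```text
time_s: 7.32
position: [574.0, -113.3, 38.4]
ee_rot: [179.9, 0.0, 102.4]
force: [-5.5, 1.3, 18.3]
opening: 0.2
```

apply_moves(
  dp=[
    [0,0,-0.0004],
    [0.004,0,0],
    [0.004,0,0],
    [0.004,0,0],
    [0.004,0,0],
    [0.006,0,0],
    [0.006,0,0],
    [0.006,0,0],
    [0,0,0],
  ],
  roll=[0,0,0,0,0,0,0,0,0],
  jaw=[0,0,0,0,0,0,0,0,0],
)

```text
time_s: 8.45
position: [567.0, -80.9, 38.5]
ee_rot: [179.9, 0.1, 102.4]
force: [-3.5, -1.5, 14.4]
opening: 0.3
```

```bash
python3 - <<'E'
from rig import ctrl
import cv2,numpy as np
s=ctrl.sense();print(s['position'],s['force'])
a=ctrl.capture('scene')['image'][130:250,190:340,::-1];b=ctrl.capture('side')['image'][175:295,205:355,::-1]
cv2.imwrite('pics/d5.png',cv2.resize(np.hstack([a,b]),(800,320),interpolation=cv2.INTER_CUBIC))
E
```

```text
[566.98031943 -80.89883565  38.54287021] [-3.54227325 -1.4924208  14.36895825]
```

View pics/d5.png

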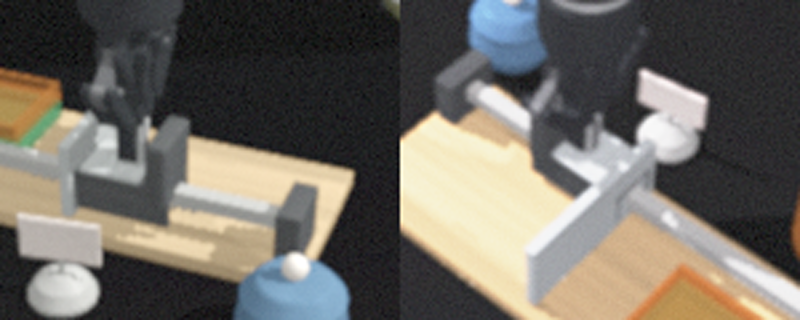

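The stop slides with the finger: the wall moved toward the end block in both views, and the paddle is still held. Continuing.

apply_moves(
  dp=[
    [0.006,0,0],
    [0.006,0,0],
    [0.006,0,0],
    [0.006,0,0],
    [0.006,0,0],
    [0.006,0,0],
    [0.006,0,0],
    [0.006,0,0],
    [0.006,0,0],
    [0.006,0,0],
    [0,0,0],
  ],
  roll=[0,0,0,0,0,0,0,0,0,0,0],
  jaw=[0,0,0,0,0,0,0,0,0,0,0],
)

```text
time_s: 9.93
position: [554.2, -22.1, 38.5]
ee_rot: [179.9, 0.1, 102.4]
force: [-4.3, -1.1, 14.4]
opening: -0.0
```

apply_moves(
  dp=[
    [0.004,0,0],
    [0.004,0,0],
    [0.004,0,0],
    [0.004,0,0],
    [0.004,0,0],
    [0,0,0],
  ],
  roll=[0,0,0,0,0,0],
  jaw=[0,0,0,0,0,0],
)

```text
time_s: 10.68
position: [550.0, -2.7, 38.5]
ee_rot: [179.9, 0.1, 102.4]
force: [-4.3, -2.0, 14.6]
opening: 0.2
```

```bash
python3 - <<'E'
from rig import ctrl
import cv2,numpy as np
s=ctrl.sense();print(s['position'],s['force'])
a=ctrl.capture('scene')['image'][140:230,220:320,::-1];b=ctrl.capture('side')['image'][175:265,205:305,::-1]
cv2.imwrite('pics/d6.png',cv2.resize(np.hstack([a,b]),(800,360),interpolation=cv2.INTER_CUBIC))
E
```

```text
[550.04722363  -2.72868515  38.51753735] [-4.33732835 -1.95595428 14.6371091 ]
```

View pics/d6.png

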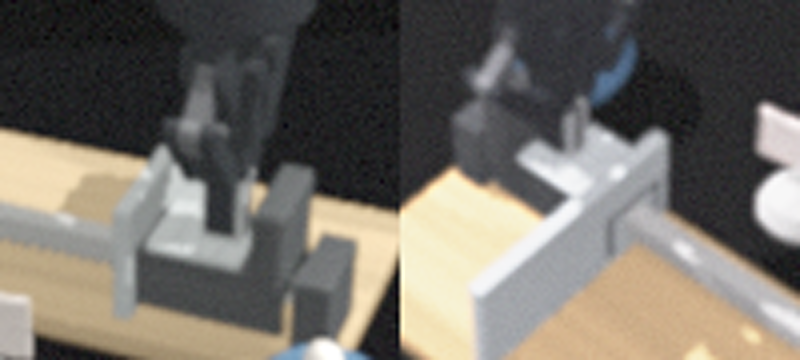

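About 5–10 mm of gap remains between the wall (280,330) and the end block (295,330). Continuing in 2 mm steps until the force rises.

apply_moves(
  dp=[
    [0.002,0,0],
    [0.002,0,0],
    [0.002,0,0],
    [0.002,0,0],
    [0,0,0],
  ],
  roll=[0,0,0,0,0],
  jaw=[0,0,0,0,0],
)

```text
time_s: 11.4
position: [549.5, 3.9, 38.5]
ee_rot: [179.8, 0.3, 102.3]
force: [0.2, -5.3, 11.0]
opening: 0.1
```

apply_moves(
  dp=[
    [0.002,0,0],
    [0.002,0,0],
    [0.002,0,0],
    [0.002,0,0],
    [0,0,0],
  ],
  roll=[0,0,0,0,0],
  jaw=[0,0,0,0,0],
)

```text
time_s: 12.02
position: [549.0, 8.6, 38.6]
ee_rot: [179.8, 0.6, 102.2]
force: [2.8, -16.6, 7.4]
opening: -0.2
```

apply_moves(
  dp=[
    [0.001,0,0.001],
    [0.002,0,0],
    [0.001,0,0],
    [0,0,0],
  ],
  roll=[0,0,0,0],
  jaw=[0,0,0,0],
)

```text
time_s: 12.52
position: [549.0, 8.4, 38.6]
ee_rot: [179.8, 1.1, 102.1]
force: [3.1, -29.2, 13.8]
opening: -0.1
```

```bash
python3 - <<'E'
from rig import ctrl
import cv2,numpy as np
s=ctrl.sense();print(s['position'],s['force'])
a=ctrl.capture('scene')['image'][140:230,220:320,::-1];b=ctrl.capture('side')['image'][175:265,205:305,::-1]
cv2.imwrite('pics/d7.png',cv2.resize(np.hstack([a,b]),(800,360),interpolation=cv2.INTER_CUBIC))
E
```

```text
[549.04083886   8.4341542   38.594098  ] [  3.06694453 -29.16341912  13.84714335]
```

View pics/d7.png

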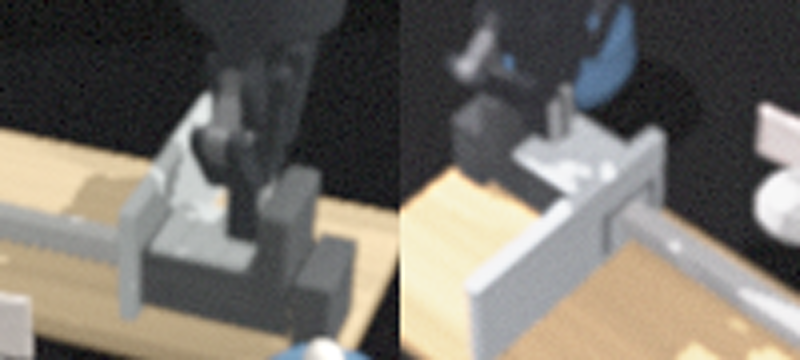

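The wall is now flush with the end block. The push reached 29 N with no motion and the paddle is fully down (13.8 N), so the stop is home. I'll lift with a light push kept on, so friction can't drag the stop back, then retreat.

apply_moves(
  dp=[
    [-0.003,0,0],
    [0,0,-0.005],
    [0,0,-0.005],
    [0,0,-0.008],
    [-0.005,0,0],
    [-0.005,0,0],
    [0,0,-0.03],
    [0,0,-0.03],
    [0,0,-0.03],
    [0,0,-0.03],
    [-0.04,0,-0.01],
    [0,0,0],
  ],
  roll=[0,0,0,0,0,0,0,0,0,0,0,0],
  jaw=[0,0,0,0,0,0,0,0,0,0,0,0],
)

```text
time_s: 14.12
position: [557.6, -35.6, 184.9]
ee_rot: [179.9, 0.0, 102.3]
force: [0.3, -0.2, -0.7]
opening: -0.1
```

```bash
python3 - <<'E'
from rig import ctrl
import cv2,numpy as np,pickle
s=ctrl.sense();print(s['time_s'],s['position'],s['force'])
C={n:ctrl.capture(n) for n in('scene','side')}
for n in C:pickle.dump(C[n],open(n+'2.pkl','wb'))
f=lambda i:cv2.resize(i[:,:,::-1],(400,400),interpolation=cv2.INTER_CUBIC)
cv2.imwrite('pics/d8.png',np.hstack([f(C['scene']['image'][150:240,230:320]),f(C['side']['image'][185:275,205:295])]))
for n in C:
    o=pickle.load(open(n+'.pkl','rb'))['image']
    for nm,lo,hi in(('blue jar',(95,90,60),(115,255,255)),('orange',(5,120,60),(22,255,255))):
        for im in(o,C[n]['image']):
            r=(230,275,275,325) if n=='scene' else (165,205,225,270)
            if nm=='orange': r=(150,228,115,160) if n=='scene' else (215,282,350,395)
            m=cv2.inRange(cv2.cvtColor(im,cv2.COLOR_RGB2HSV),lo,hi)[r[0]:r[1],r[2]:r[3]];y,x=np.nonzero(m);print(n,nm,len(x),x.mean().round(1),y.mean().round(1))
E
```

```text
14.125 [557.59793728 -35.61214932 184.88796381] [ 0.27998639 -0.24317595 -0.70573333]
scene blue jar 972 21.3 22.9
scene blue jar 989 21.3 22.8
scene orange 1892 21.9 47.9
scene orange 1804 22.2 49.3
side blue jar 808 21.9 20.7
side blue jar 662 23.0 18.9
side orange 1633 21.2 35.7
side orange 1661 21.3 35.4
```

View pics/d8.png

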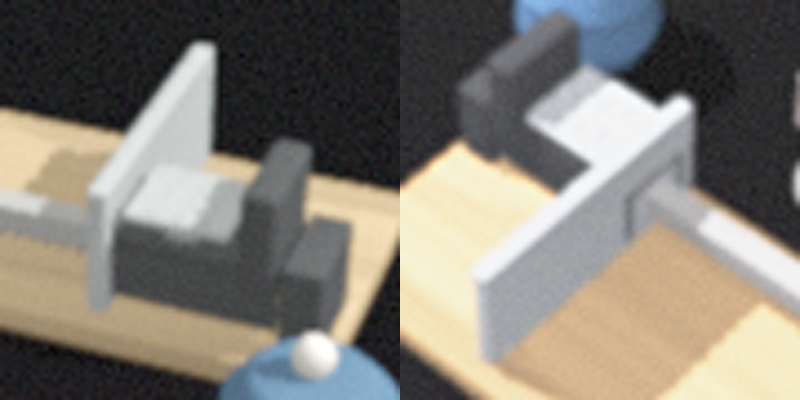

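Flush in both views. The wall and plate corners are within about 0.3–0.5 px of where they were while pushed home (scene wall corner (299.4,183)), so the stop hasn't drifted. The paddle's height is hard to judge by eye, so I'll touch it lightly. Fully down read 38.6, so fully up should make contact at a reading near 46.5.

apply_moves(
  dp=[
    [0.034,0,0],
    [0,0,0.03],
    [0,0,0.03],
    [0,0,0.03],
    [0,0,0.03],
    [0,0,0.012],
    [0,0,0.005],
    [0,0,0],
  ],
  roll=[0,0,0,0,0,0,0,0],
  jaw=[0,0,0,0,0,0,0,0],
)

```text
time_s: 15.22
position: [549.3, -0.7, 47.3]
ee_rot: [180.0, -0.0, 102.4]
force: [0.4, -0.7, 0.3]
opening: 0.1
```

apply_moves(
  dp=[
    [0,0,0.001],
    [0,0,0.001],
    [0,0,0],
  ],
  roll=[0,0,0],
  jaw=[0,0,0],
)

```text
time_s: 15.6
position: [550.1, -1.0, 45.6]
ee_rot: [179.9, 0.0, 102.4]
force: [1.2, -0.4, 3.4]
opening: -0.0
```

Contact at 45.6 with 3.4 N, so the paddle is up to within about 1 mm. I'll retreat straight up, check that the stop is unchanged, and hand in.

apply_moves(
  dp=[
    [0,0,-0.006],
    [0,0,-0.012],
    [0,0,-0.03],
    [0,0,-0.03],
    [0,0,-0.03],
    [0,0,-0.03],
    [-0.034,0,-0.0],
    [0,0,0],
    [0,0,0],
  ],
  roll=[0,0,0,0,0,0,0,0,0],
  jaw=[0,0,0,0,0,0,0,0,0],
)

```text
time_s: 16.73
position: [555.9, -34.0, 182.8]
ee_rot: [-180.0, -0.0, 102.4]
force: [-0.5, 0.2, 0.9]
opening: 0.5
```

```bash
python3 - <<'E'
from rig import ctrl
import cv2,numpy as np,pickle
s=ctrl.sense();print(s['time_s'],s['position'],s['force'])
for n,r in(('scene',(175,230,245,300)),('side',(185,260,215,290))):
    a=pickle.load(open(n+'2.pkl','rb'))['image'];b=ctrl.capture(n)['image']
    g=lambda i:np.float32(cv2.cvtColor(i,cv2.COLOR_RGB2GRAY))[r[0]:r[1],r[2]:r[3]]
    print(n,cv2.phaseCorrelate(g(a),g(b)),np.abs(g(a)-g(b)).mean())
    o=pickle.load(open(n+'.pkl','rb'))['image']
    for nm,q in {'scene':{'stand':(208,252,193,232),'tray':(150,182,160,205)},'side':{'stand':(200,238,293,322),'tray':(285,335,295,350)}}[n].items():
        h=lambda i:np.float32(cv2.cvtColor(i,cv2.COLOR_RGB2GRAY))[q[0]:q[1],q[2]:q[3]]
        print(n,nm,cv2.phaseCorrelate(h(o),h(b)))
E
```

```text
16.725 [555.85185859 -33.98896436 182.84070797] [-0.45463673  0.20900102  0.91745334]
scene ((0.009843754046197972, 0.06295170550270512), 0.9960013034608629) 1.9900826
scene stand ((0.013183714855163231, 0.46884588501983515), 0.9856237223413256)
scene tray ((0.48387337804172503, -0.14405479424619827), 0.8502481593026056)
side ((0.460636945011764, 0.47915136836964933), 1.040137900458442) 2.572089
side stand ((-0.47713667079717403, -0.4282225479053139), 0.7834001946449279)
side tray ((0.00531509740556757, -0.034323149422696986), 0.9275726350148519)
```

Nothing else has moved by more than half a pixel, and the stop is where it was left.

```bash
python3 -c "
from rig import ctrl
print(ctrl.hand_in())"
```

```text
the job is handed in; nothing more can be done
None
```

The stop was pushed home against the end block with the paddle held down, and the paddle has sprung back up. I handed the job in at about 16.7 s and got no verdict.

**What I did:** with the shut fingers I pressed the paddle fully down (about 18 N) while the stop was still where it stood. I then slid the stop along its bar until it was firm against the end block, where 29 N gave no further motion. I kept a light push on while releasing the paddle, then withdrew the arm.

**Last checks:**
- **Stop:** flush with the end block in both views. Image correlation shows it stayed put after a later touch on the paddle, to within about 0.5 px.
- **Paddle:** a light touch met it at 3.4 N, about 1 mm below the expected fully-up height, so it is within the 2 mm allowed.
- **Other objects:** the price stand and trays match their first images to within about 0.5 px. The jar and dispenser colour masks also match, except the jar in the side view and, slightly, the dispenser in the scene view. I put the jar's difference down to the stop now hiding part of it; I did not look into the dispenser's.
- **Arm:** clear of everything, with zero contact force.

**One disagreement:** the fingertips sat higher than the reported TCP. I judged about 20 mm from the images, and contact then put it nearer 27 mm. The first descent therefore stopped short of the paddle, and I felt for the contact in small steps instead. I did not find the cause.

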